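Pin the vial tray to the bench shaker

ROBOT

A 6-joint arm with a two-finger parallel gripper is mounted at the origin on a cart in front of the work surface, level with it; the furniture and walls round the work are solid. World frame = base frame: x ahead of the robot, y to its left, z up, the work surface at z = 0. Lengths are in mm, angles in rad, forces in N, time in s.
With the tool pointing down it reaches from about 400 to 925 mm from the base axis. Payload 12.5 kg.
Tool frame: the origin (TCP) lies midway between the tips of the shut fingers; the grasp point (between the pads) lies 19 mm behind it; z points along the fingers, y is the line along which they close (so a half turn about z gives the same grasp; the last joint's range is limited). The gripper opens to 95 mm and grips with 3 to 60 N. Pads are 20 mm wide; open, the fingers measure 119 mm over their backs; the gripper's body (75 mm by 180 mm) begins 59 mm behind the grasp point.
Start: joints at [1.131, 0.491, 1.559, -0, 1.092, -0.106], TCP at [204.756, 590.527, 214.661] pointing down, gripper open.
Joint ranges: [-3.1, 3.1], [-0.84, 2.19], [0.05, 2.79], [-1.13, 4.28], [0.06, 2.93], [-2.69, 2.69]. Speed limits (rad/s): [2.22, 2.22, 2.79, 3.14, 3.14, 3.14].

INTERFACE

Orientations are given as [roll, pitch, yaw] about the fixed x, y, z axes, in that order (R = Rz(yaw) Ry(pitch) Rx(roll)).
In Python, from cell import state, read_camera, camera_info, env gives the robot as it stands.
- The arm moves only by the tool move_arm, never from a script. Its argument "commands" is a list of rows, each a list of 3 entries, a list of its own where there are three numbers: the shift along the world's x, y, z in cm, then the turn, a rotation vector about the world's x, y, z in degrees, then the opening, from 0 (shut) to 1 (fully open). A call has 1 to 10 rows; each row shifts and turns the commanded pose from where the row before left it; what a row does not reach is not made up. A row lasts 1/10 s, in which the tool goes at most 50 mm and 8.59 degrees, less where a joint would pass 70% of its speed; a pose out of reach is approached as far as the arm can. A call with a gripper value outside its range is refused whole. The fingers move at their own pace and stop on an object; the grip force is fixed at half the most. Time passes only in rows, so rows that do not move let the fingers close. It gives the time, the measured TCP pose, the force, the opening and the grip force at its end, in the units of the state.
- state(): the state, without advancing time (a new reading comes with each control period).
- read_camera(name): name is "side" or "top" or "wrist"; returns the picture (420x560x3 uint8, blue, green, red); there is no depth.
- camera_info(name): a dict with "K" (3x3 intrinsics, pixels), "cam_to_world" (4x4, takes a point from camera to world coordinates). Camera axes: x right, y down, z forward; pixel columns grow to the right and rows downward; lengths in mm; the calibration is good to about 2 mm. The wrist camera is an equidistant fisheye: a pixel r from the principal point sees the ray r / f radians off the axis. A picture is of the moment at which its call begins: read the wrist's pose just before it. camera_info takes no time and is no camera call; for the wrist camera it gives the pose at the moment of the call.
- env.job_done(): hands the job in; it is judged then, once.
The state is a dict: "t": time; "joints": joint angles; "qvel": joint speeds; "tau": joint torques, N m; "eef_pos": TCP position; "tcp_rot": TCP orientation; "ft_force": force on the tool from outside, world axes, zero at the start; "moment": the same for the moment, N m; "opening": opening from 0.0 (shut) to 1.0 (fully open); "grip_force": force on a finger pad.
Only numpy, scipy, OpenCV 4.12 (cv2) and the standard library are available. Lean on these libraries where they do the work, as an engineer would, in place of code of your own. Each camera call takes 0.05 s, during which the arm holds its last target. There are 200 camera calls.

TASK

Lock the vial tray to the shaker it is stacked on: take the longer of the two pins out of the pin stand and push it down through the pin hole in the free end of the tray and the matching hole in the platform beneath, until its flange rests on the tray. Keep hold of the pin until it is through both parts, then let go; leave the tray lying on its platform and the shorter pin in the stand.

Things in the scene. Friction and masses are not known exactly. Their poses are not given: they have to be found in the camera images.
- long_pin_grip (a point): Longer pin (90 g, loose, upright in a socket of the white pin stand): mid-height of its grey grip, 24 mm wide, 46 tall. Below the grip: flange 38 wide, 5 thick (underside 28 mm below this point), then shank 14 wide, 56 long, last 10 mm tapered to an 8 mm foot, 84 mm below this point. z up the pin. Stand 36 mm tall, sockets 26 deep, 84 apart; either socket.
- short_pin_grip (a point): Shorter pin, in the stand's other socket, 84 mm from the longer: mid-height of its grip. Same grip and flange, shank only 28 mm, so its top stands 28 mm lower; too short for this job. z up the pin.
- tray_hole (a point): Centre, at the tray's top face, of the 24 mm pin hole through the tray, 25 mm from one short end. Tray: loose aluminium plate 104 x 174 x 20 mm, 0.7 kg, on the platform within a low rim (2 mm play). At its other end four 23 mm wells, 12 deep, one empty, three with vials standing 33 mm above the tray, the nearest 87 mm from the hole. z up, y along the tray from the wells to the hole.
- platform_hole (a point): Centre, at the platform's top face, of the 24 mm hole through the 12 mm thick platform, straight below the tray's hole (within 2 mm), 80 mm above the worktop. 28 mm of free space below; the seated pin reaches 24 mm into it. The shaker is fixed: grey housing 140 x 200 mm with a dark steel platform. z up, y towards the hole's end.
Mind the look-alikes: they are no part of the job. Of the things that look like the part that bears platform_hole, the larger one is meant.

How it is judged:
By the outcome, as a careful person would: the job done as asked, in the order asked, and still so for the second after the job is handed in, with the robot touching nothing.
It also fails if it takes over 35 s, if anything falls off the work surface, if the arm or the gripper's body presses on something with over 40 N, if the wrist force passes 120 N, or if a joint passes its speed limit or range.

## Working session

There is one attempt and no reset: what is moved stays moved. The work goes in short steps, Python scripts to look and compute and a tool call to move; the robot and the scene stay as the last step left them, time stands still between calls to the robot, and variables do not carry over. Pictures are saved under pics/ and viewed, at most 10 in all, crops included, and the job is handed in when it is done.

Besides the shell and the picture viewer there is one more tool, called by a JSON object that holds its "name" and its "arguments", one argument or row to a line. move_arm: Moves the arm, as the interface text tells. Its arguments: {"type":"object","properties":{"commands":{"type":"array"}},"required":["commands"]}

```bash
mkdir -p pics; ls; cat > h.py <<'E'
import numpy as np, cv2
from cell import state, read_camera, camera_info, env
def ray(name,u,v,info=None):
    i=info or camera_info(name);K=np.array(i["K"]);T=np.array(i["cam_to_world"])
    x=(u-K[0,2])/K[0,0];y=(v-K[1,2])/K[1,1]
    if name=="wrist":
        r=np.hypot(x,y);d=np.array([x/r*np.sin(r),y/r*np.sin(r),np.cos(r)]) if r>1e-9 else np.array([0,0,1.])
    else: d=np.array([x,y,1.])
    d=T[:3,:3]@d;return T[:3,3],d/np.linalg.norm(d)
def onz(name,u,v,z,info=None):
    o,d=ray(name,u,v,info);return o+d*(z-o[2])/d[2]
def proj(name,p,info=None):
    i=info or camera_info(name);K=np.array(i["K"]);T=np.array(i["cam_to_world"])
    c=T[:3,:3].T@(np.array(p)-T[:3,3])
    if name=="wrist":
        r=np.hypot(c[0],c[1]);t=np.arctan2(r,c[2]);s=t/max(r,1e-9);return K[0,0]*c[0]*s+K[0,2],K[1,1]*c[1]*s+K[1,2]
    return K[0,0]*c[0]/c[2]+K[0,2],K[1,1]*c[1]/c[2]+K[1,2]
E
python3 - <<'E'
from h import *
for n in("top","side","wrist"):
    i=camera_info(n);print(n,np.round(i["K"],1).tolist(),np.round(i["cam_to_world"],3).tolist())
    cv2.imwrite(f"pics/{n}0.png",read_camera(n))
t=cv2.imread("pics/top0.png");s=cv2.imread("pics/side0.png")
cv2.imwrite("pics/a.png",cv2.resize(t,(800,600)))
cv2.imwrite("pics/b.png",cv2.resize(s,(800,600)))
E
```

```text
pics
top [[469.7, 0.0, 291.2], [0.0, 469.7, 214.3], [0.0, 0.0, 1.0]] [[-0.004, -0.981, 0.192, 207.458], [-1.0, 0.008, 0.019, 109.378], [-0.02, -0.192, -0.981, 1418.26], [0.0, 0.0, 0.0, 1.0]]
side [[475.1, 0.0, 281.3], [0.0, 475.1, 209.2], [0.0, 0.0, 1.0]] [[0.999, 0.036, -0.033, 536.377], [0.046, -0.45, 0.892, -1094.513], [0.017, -0.892, -0.451, 692.722], [0.0, 0.0, 0.0, 1.0]]
wrist [[325.2, 0.0, 278.4], [0.0, 325.2, 208.1], [0.0, 0.0, 1.0]] [[0.327, 0.915, 0.234, 138.89], [0.945, -0.317, -0.082, 612.63], [-0.001, 0.248, -0.969, 384.859], [0.0, 0.0, 0.0, 1.0]]
```

View pics/a.png

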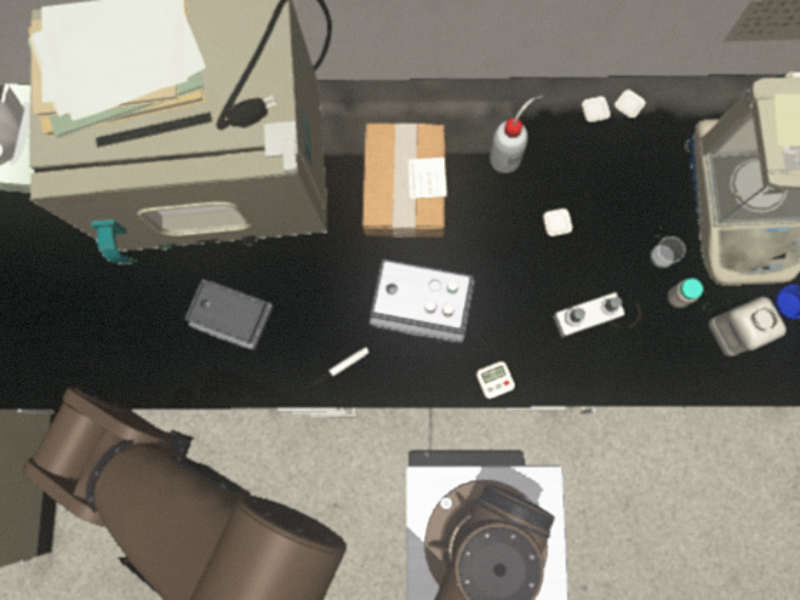

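View pics/b.png

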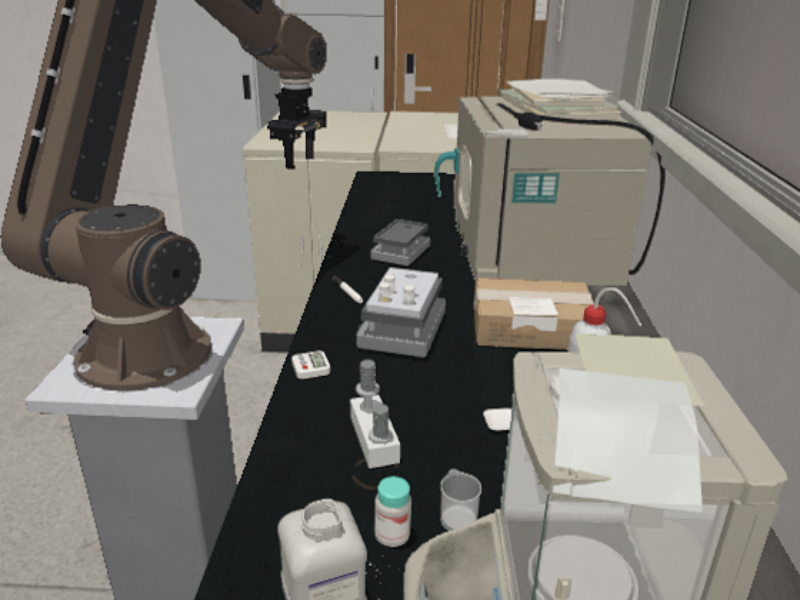

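The images show two shaker candidates in the top view (800x600). The one at (420,298) has the white tray with vials and is the larger. The one at (228,313) is a small bare look-alike. The pins are at (577,315) and (612,303) in top view, and at (368,375) and (380,420) in side view. The far pin (larger y) shows its shank under the flange, so it should be the longer one. I'll confirm that in one crop.

```bash
python3 - <<'E'
from h import *
t=cv2.imread("pics/top0.png");s=cv2.imread("pics/side0.png")
a=cv2.resize(t[175:245,250:350],None,fx=4,fy=4,interpolation=2)
b=cv2.resize(t[195:245,380:455],None,fx=5,fy=5,interpolation=2)[:, :375]
c=cv2.resize(s[240:335,235:295],None,fx=6,fy=6,interpolation=2)
im=np.zeros((600,800,3),np.uint8);im[:280,:400]=a;im[300:550,:375]=b;im[:570,420:780]=c
cv2.imwrite("pics/c.png",im)
k=0.7
print("hole",onz("top",391.5*k,289*k,112))
print("pinL",onz("top",577*k,313*k,117),"pinS",onz("top",612*k,303*k,89))
print("sidecheck",[np.round(np.array(proj("side",onz("top",577*k,313*k,117)))/k)])
E
```

```text
hole [498.56107708 183.65175362 112.        ]
pinL [ 445.98671762 -181.19433788  117.        ] pinS [ 470.97357536 -258.43953641   89.        ]
sidecheck [array([365., 362.])]
```

View pics/c.png

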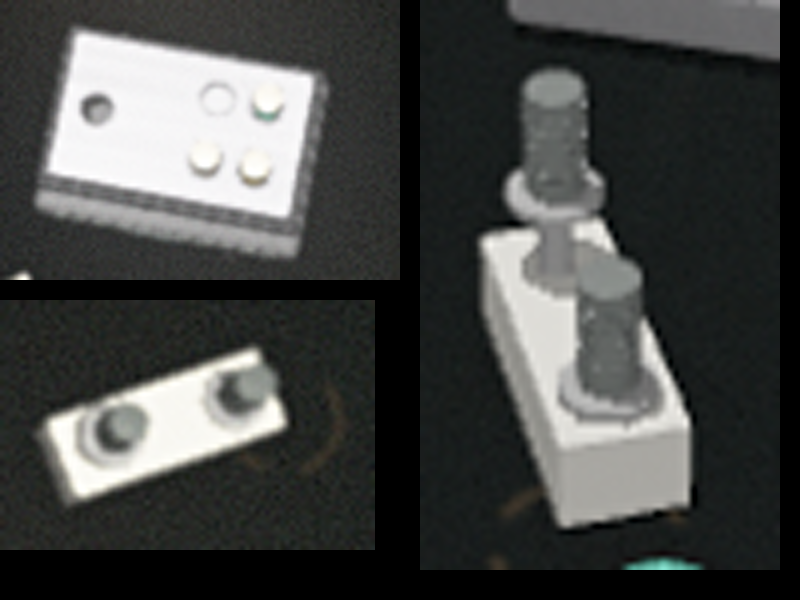

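The crop confirms it: the longer pin is the left one in the top view (577,315), with bare shank visible between its flange and the stand. The tray's free-end hole is at crop (97,108). Next I'll work out the approach.

```bash
python3 - <<'E'
from h import *
from scipy.spatial.transform import Rotation as Ro
s=state();R=Ro.from_euler('xyz',s["tcp_rot"]).as_matrix()
print(np.round(R,3).tolist(),s["eef_pos"],s["opening"])
print("tool y heading deg",np.degrees(np.arctan2(R[1,1],R[0,1])))
L=onz("top",405.2,219.8,117);S=onz("top",432,211.4,89);print(L,S,S-L,np.linalg.norm((S-L)[:2]),"row heading",np.degrees(np.arctan2(*(S-L)[[1,0]])))
f=lambda x,y:onz("top",250+x/4,175+y/4,112)
H=f(97,107);c=[f(*p) for p in((75,30),(325,75),(295,220),(45,180))]
print("hole",H,"tray dir",[np.degrees(np.arctan2(*(a-b)[[1,0]])) for a,b in((c[0],c[1]),(c[3],c[2]))],[np.linalg.norm(a-b) for a,b in((c[0],c[1]),(c[3],c[2]),(c[0],c[3]))])
print(onz("top",227,165,0))
E
```

```text
[[-0.945, 0.328, -0.0], [0.328, 0.945, -0.001], [0.0, -0.001, -1.0]] [204.67876084 590.36117556 214.22652953] 1.0009494237833565
tool y heading deg 70.87566990072894
[ 443.96291142 -184.72073863  117.        ] [ 472.93538746 -268.83379078   89.        ] [ 28.97247604 -84.11305215 -28.        ] 88.96296931804473 row heading -70.99389248555374
hole [500.16215586 183.08532246 112.        ] tray dir [np.float64(78.95309245476972), np.float64(80.33919275097021)] [np.float64(182.10356617358423), np.float64(178.76917542993513), np.float64(111.38879336308037)]
[645.20040864 338.74092088   0.        ]
```

{"name": "move_arm", "arguments": {
  "commands": [
    [[3,-4,2],[0,0,0],1],
    [[3,-4,2],[0,0,0],0.7],
    [[3,-4,2],[0,0,0],0.7],
    [[3,-4,2],[0,0,0],0.7],
    [[3,-4,0],[0,0,0],0.7],
    [[3,-4,0],[0,0,0],0.7],
    [[2,-4.5,0],[0,0,0],0.7],
    [[1,-4.8,0],[0,0,0],0.7],
    [[1,-4.8,0],[0,0,0],0.7],
    [[1,-4.8,0],[0,0,0],0.7]
  ]
}}

```text
t: 1.15
eef_pos: [426.1, 171.1, 288.9]
tcp_rot: [3.142, -0.0, 2.808]
ft_force: [1.7, 0.3, 0.3]
opening: 0.703
grip_force: 0.0
```

```bash
python3 - <<'E'
from h import *
i=camera_info("wrist");im=read_camera("wrist");cv2.imwrite("pics/w1.png",cv2.resize(im,(800,600)));cv2.imwrite("pics/w1o.png",im)
import pickle;pickle.dump(i,open("w1.pkl","wb"))
print(proj("wrist",[500,183,112],i), proj("wrist",[500,183,80],i))
E
```

```text
(np.float64(309.8825401296013), np.float64(247.09481138517899)) (np.float64(307.52810965924766), np.float64(237.766217089478))
```

View pics/w1.png

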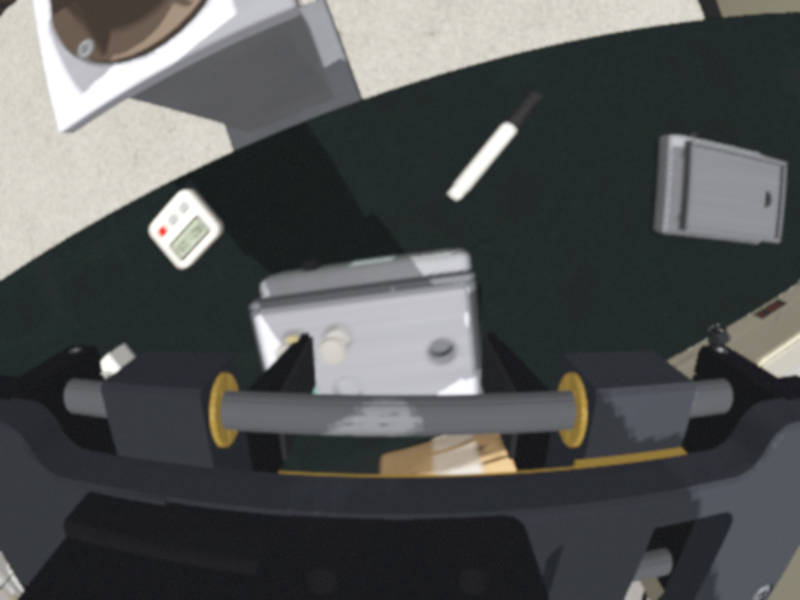

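{"name": "move_arm", "arguments": {
  "commands": [
    [[0,-5,0],[0,0,-8],0.7],
    [[0,-5,0],[0,0,-8],0.7],
    [[0,-5,0],[0,0,-8],0.7],
    [[0,-5,0],[0,0,-8],0.7],
    [[0,-5,0],[0,0,-8],0.7],
    [[0,-5,0],[0,0,-8],0.7],
    [[0,-5,0],[0,0,-4],0.7],
    [[-1,0,-3],[0,0,0],0.7],
    [[0,0,0],[0,0,0],0.7],
    [[0,0,0],[0,0,0],0.7]
  ]
}}

```text
t: 2.2
eef_pos: [416.2, -176.7, 259.3]
tcp_rot: [-3.141, -0.001, 1.9]
ft_force: [0.9, -1.0, 0.6]
opening: 0.698
grip_force: 0.0
```

The wrist view shows the tray hole at (441,349), about 3 px from where I predicted it. Now I'll look at the pins from here.

```bash
python3 - <<'E'
from h import *
import pickle
print("hole w",onz("wrist",441*.7,348*.7,112,pickle.load(open("w1.pkl","rb"))))
i=camera_info("wrist");im=read_camera("wrist");cv2.imwrite("pics/w2.png",cv2.resize(im,(800,600)))
pickle.dump(i,open("w2.pkl","wb"));cv2.imwrite("pics/w2o.png",im)
print([np.array(proj("wrist",p,i))/.7 for p in([444,-184.7,117],[473,-268.8,89])])
E
```

```text
hole w [495.44040153 182.99707034 112.        ]
[array([432.15768891, 304.6969326 ]), array([427.41013989, 400.394351  ])]
```

View pics/w2.png

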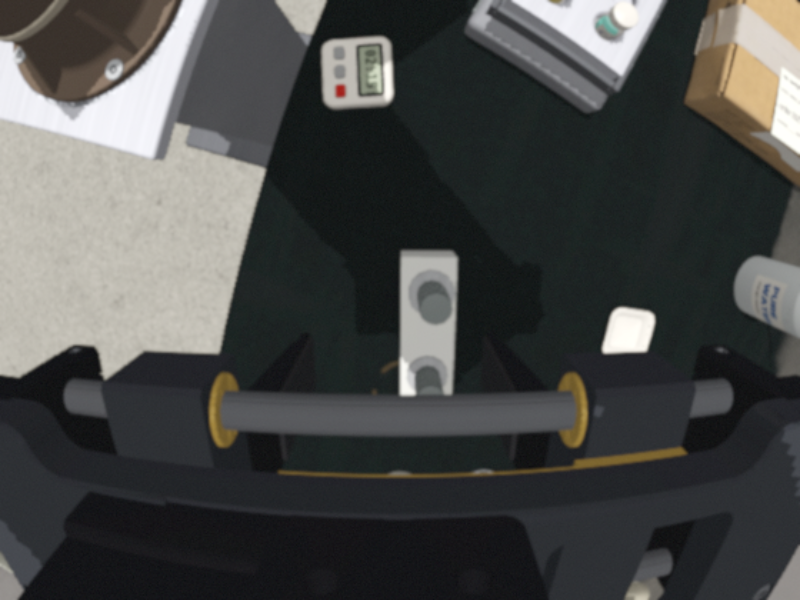

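The wrist view puts the long pin's top at (435,306) and the short one at (428,380), which agrees with the top camera. I'll fuse the measurements.

```bash
python3 - <<'E'
from h import *
import pickle
i=pickle.load(open("w2.pkl","rb"))
def tri(rs):
    A=0;b=0
    for o,d in rs:
        P=np.eye(3)-np.outer(d,d);A=A+P;b=b+P@o
    return np.linalg.solve(A,b)
rs=[ray("wrist",435*.7,306*.7,i),ray("top",405.2,219.8),ray("side",257.3,254.7)]
print(onz("wrist",435*.7,306*.7,117,i),tri(rs),onz("side",257.3,254.7,117))
i1=pickle.load(open("w1.pkl","rb"));s=cv2.imread("pics/side0.png")
h=[ray("wrist",441*.7,348*.7,i1),ray("top",274.3,201.8),ray("side",411*.7,275.5*.7)];print(tri(h),onz("side",411*.7,275.5*.7,112))
E
```

```text
[ 446.21494672 -184.94348841  117.        ] [ 446.98835591 -185.11207934  114.81063399] [ 450.21429521 -187.38016348  117.        ]
[503.25358217 183.42808055 100.14748298] [507.14141821 160.96876513 112.        ]
```

Tray top is at z=100, which triangulation confirms. The pin is at (446,-185) and the hole at (503,183). Descending to grasp.

{"name": "move_arm", "arguments": {
  "commands": [
    [[3,-0.8,-2],[0,0,0],0.7],
    [[0,0,-4],[0,0,0],0.7],
    [[0,0,-4],[0,0,0],0.7],
    [[0,0,-4],[0,0,0],0.7],
    [[0,0,-3],[0,0,0],0.7],
    [[0,0,-1.1],[0,0,0],0.7],
    [[0,0,0],[0,0,0],0.7],
    [[0,0,0],[0,0,0],0.7]
  ]
}}

```text
t: 3.05
eef_pos: [447.2, -185.0, 79.3]
tcp_rot: [3.14, 0.001, 1.901]
ft_force: [-0.3, -0.0, -0.0]
opening: 0.702
grip_force: 0.0
```

```bash
python3 - <<'E'
from h import *
im=read_camera("wrist");s=read_camera("side")
o=np.zeros((600,800,3),np.uint8);o[:300,:400]=cv2.resize(im,(400,300));o[:600,420:800]=cv2.resize(s[230:325,230:290],(380,600));cv2.imwrite("pics/d.png",o)
E
```

```text
(no output)
```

View pics/d.png

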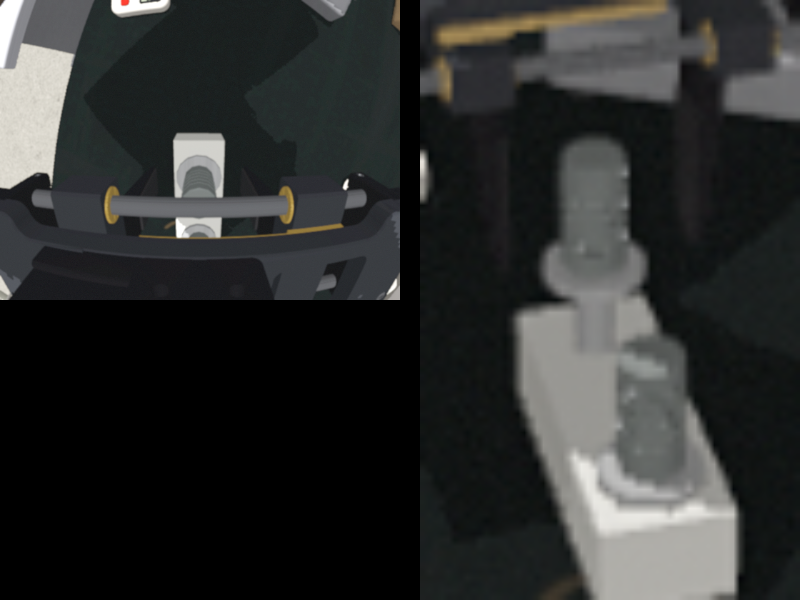

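The long pin (593,210) is centred between the fingers at (495,200) and (690,170). Closing.

{"name": "move_arm", "arguments": {
  "commands": [
    [[0,0,0],[0,0,0],0],
    [[0,0,0],[0,0,0],0],
    [[0,0,0],[0,0,0],0],
    [[0,0,0],[0,0,0],0],
    [[0,0,0],[0,0,0],0],
    [[0,0,0],[0,0,0],0],
    [[0,0,0],[0,0,0],0]
  ]
}}

```text
t: 3.85
eef_pos: [446.1, -185.0, 77.9]
tcp_rot: [-3.142, -0.0, 1.9]
ft_force: [0.0, -0.1, 0.6]
opening: 0.249
grip_force: 30.0
```

{"name": "move_arm", "arguments": {
  "commands": [
    [[0,0,0.5],[0,0,0],0],
    [[0,0,1],[0,0,0],0],
    [[0,0,1.5],[0,0,0],0],
    [[0,0,2],[0,0,0],0],
    [[0,0,2],[0,0,0],0],
    [[0,0,3],[0,0,0],0],
    [[0,0,3],[0,0,0],0],
    [[0,0,3],[0,0,0],0],
    [[0,0,1],[0,0,0],0],
    [[0,0,0],[0,0,0],0]
  ]
}}

```text
t: 4.85
eef_pos: [446.4, -185.1, 249.2]
tcp_rot: [3.14, 0.002, 1.9]
ft_force: [0.7, -0.5, -0.8]
opening: 0.249
grip_force: 30.0
```

{"name": "move_arm", "arguments": {
  "commands": [
    [[0.3,2,0],[0,0,0],0],
    [[0.5,4,0],[0,0,0],0],
    [[0.7,4.5,0],[0,0,0],0],
    [[0.7,4.5,0],[0,0,0],0],
    [[0.7,4.5,0],[0,0,0],0],
    [[0.7,4.5,0],[0,0,0],0],
    [[0.7,4.5,0],[0,0,0],0],
    [[0.7,4,0],[0,0,0],0],
    [[0.5,3,0],[0,0,0],0],
    [[0.2,1.3,0],[0,0,0],0]
  ]
}}

```text
t: 5.85
eef_pos: [502.7, 185.1, 246.2]
tcp_rot: [-3.139, -0.0, 1.902]
ft_force: [0.3, -0.1, -1.0]
opening: 0.247
grip_force: 30.0
```

```bash
python3 - <<'E'
from h import *
import pickle
s0=state();print(s0["eef_pos"],s0["opening"])
i=camera_info("wrist");im=read_camera("wrist");s=read_camera("side")
cv2.imwrite("pics/e_s.png",s);cv2.imwrite("pics/e_w.png",im);pickle.dump(i,open("w3.pkl","wb"))
u,v=map(int,proj("side",[503,183,130]));print("side",u,v,"wrist",proj("wrist",[503,183,100],i))
o=np.zeros((600,800,3),np.uint8)
o[:,:400]=cv2.resize(im[150:420,190:370],(400,600));o[:,400:]=cv2.resize(s[v-60:v+60,u-40:u+40],(400,600));cv2.imwrite("pics/e.png",o)
E
```

```text
[502.66978754 185.11152823 246.15502392] 0.24749672908415293
side 286 184 wrist (np.float64(278.7155862025058), np.float64(198.2152389802064))
```

View pics/e.png

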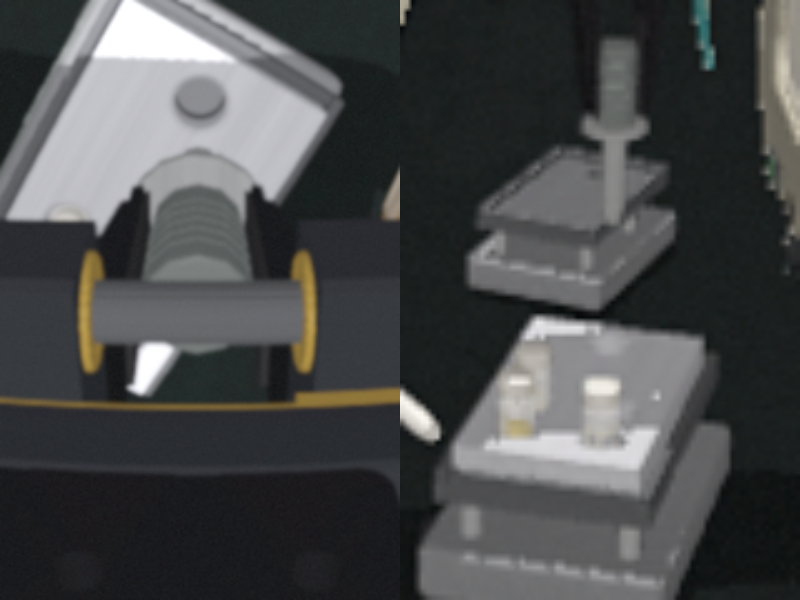

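The wrist crop shows the hole at (200,99), and the side crop shows the pin upright with the hole at about (610,340). I'll refine the hole position from here.

```bash
python3 - <<'E'
from h import *
import pickle
i=pickle.load(open("w3.pkl","rb"));i1=pickle.load(open("w1.pkl","rb"))
im=cv2.imread("pics/e_w.png");u,v=280,194.5
g=cv2.cvtColor(im,6)[178:212,262:298];m=(g<140).astype(np.uint8)
n,l,st,c=cv2.connectedComponentsWithStats(m);print([(st[k].tolist(),(c[k]+[262,178]).round(1).tolist()) for k in range(1,n) if st[k][4]>20])
print("w3",onz("wrist",u,v,100,i),"w1",onz("wrist",441*.7,348*.7,100,i1),"top",onz("top",274.3,201.8,100),"side",onz("side",288,192,100))
# pin flange underside/foot check in side view: foot pixel
s=state();p=s["eef_pos"];fo=[p[0],p[1],p[2]-68];print("foot pred side crop",(np.array(proj("side",fo))-[246,124])*5, "z",fo[2])
E
```

```text
[([7, 15, 22, 12, 135], [279.4, 199.3])]
w3 [502.97250075 187.00322812 100.        ] w1 [500.10627386 182.64474054 100.        ] top [502.70243589 183.61803725 100.        ] side [507.22563806 193.01548362 100.        ]
foot pred side crop [204.8377763  222.91148244] z 178.5396041175343
```

{"name": "move_arm", "arguments": {
  "commands": [
    [[0,0,-2],[0,0,0],0],
    [[0,0,-2],[0,0,0],0],
    [[0,0,-2],[0,0,0],0],
    [[0,0,-0.8],[0,0,0],0],
    [[0,0,0],[0,0,0],0],
    [[0,0,0],[0,0,0],0]
  ]
}}

```text
t: 6.55
eef_pos: [503.5, 182.4, 180.5]
tcp_rot: [3.141, 0.0, 1.9]
ft_force: [-0.2, -0.3, -1.3]
opening: 0.247
grip_force: 30.0
```

```bash
python3 - <<'E'
from h import *
p=state()["eef_pos"];print(p,state()["ft_force"])
im=read_camera("wrist");s=read_camera("side")
o=np.zeros((600,800,3),np.uint8)
o[:,:400]=cv2.resize(im[120:300,220:340],(400,600),interpolation=2);o[:,400:]=cv2.resize(s[150:225,263:313],(400,600),interpolation=2);cv2.imwrite("pics/f.png",o)
E
```

```text
[503.45451236 182.4204587  180.48442829] [-0.2004663  -0.25081079 -1.28301878]
```

View pics/f.png

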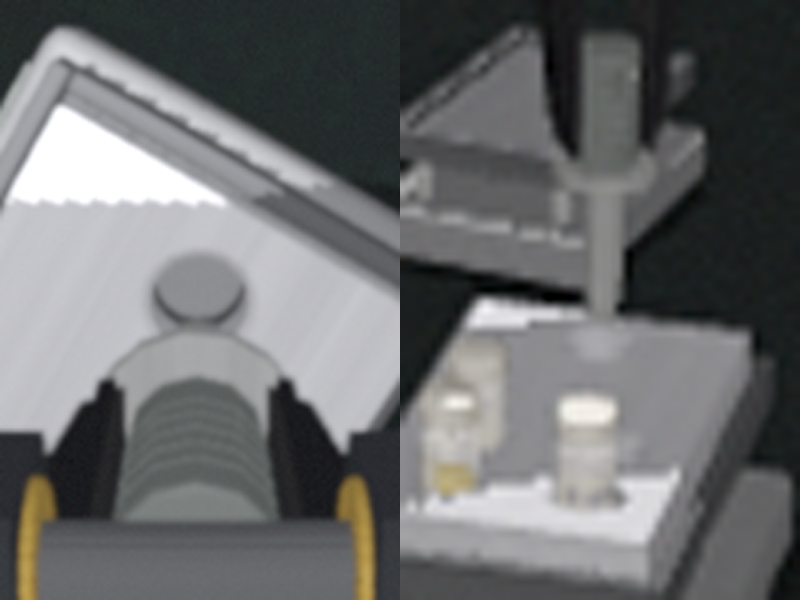

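Projected down, the foot (603,312) lands at about (602,342) against the hole at about (599,342), so it's within roughly 1 mm. I'll nudge x by -1 mm and insert gently.

{"name": "move_arm", "arguments": {
  "commands": [
    [[-0.1,0,-0.5],[0,0,0],0],
    [[0,0,-0.5],[0,0,0],0],
    [[0,0,-0.5],[0,0,0],0],
    [[0,0,-0.5],[0,0,0],0],
    [[0,0,0],[0,0,0],0]
  ]
}}

```text
t: 7.15
eef_pos: [501.9, 182.9, 159.1]
tcp_rot: [-3.14, -0.0, 1.9]
ft_force: [-0.8, 0.3, 0.1]
opening: 0.25
grip_force: 30.0
```

Foot is at about 92, inside the tray hole with no contact force.

{"name": "move_arm", "arguments": {
  "commands": [
    [[0,0,-0.5],[0,0,0],0],
    [[0,0,-0.5],[0,0,0],0],
    [[0,0,-0.5],[0,0,0],0],
    [[0,0,-0.5],[0,0,0],0],
    [[0,0,0],[0,0,0],0]
  ]
}}

```text
t: 7.65
eef_pos: [501.9, 182.9, 139.2]
tcp_rot: [-3.14, -0.0, 1.9]
ft_force: [0.5, -0.1, -0.7]
opening: 0.248
grip_force: 30.0
```

{"name": "move_arm", "arguments": {
  "commands": [
    [[0,0,-0.5],[0,0,0],0],
    [[0,0,-0.5],[0,0,0],0],
    [[0,0,-0.5],[0,0,0],0],
    [[0,0,-0.5],[0,0,0],0],
    [[0,0,-0.3],[0,0,0],0],
    [[0,0,0],[0,0,0],0]
  ]
}}

```text
t: 8.25
eef_pos: [502.0, 182.9, 116.5]
tcp_rot: [-3.141, -0.0, 1.9]
ft_force: [0.5, -0.0, -1.0]
opening: 0.246
grip_force: 30.0
```

{"name": "move_arm", "arguments": {
  "commands": [
    [[0,0,-0.1],[0,0,0],0],
    [[0,0,-0.1],[0,0,0],0],
    [[0,0,0],[0,0,0],0]
  ]
}}

```text
t: 8.55
eef_pos: [502.2, 183.0, 115.0]
tcp_rot: [3.141, 0.0, 1.9]
ft_force: [-0.1, 0.2, -0.5]
opening: 0.246
grip_force: 30.0
```

{"name": "move_arm", "arguments": {
  "commands": [
    [[0,0,-0.1],[0,0,0],0],
    [[0,0,-0.1],[0,0,0],0],
    [[0,0,0],[0,0,0],0]
  ]
}}

```text
t: 8.85
eef_pos: [502.1, 182.9, 112.8]
tcp_rot: [-3.142, 0.0, 1.9]
ft_force: [0.6, -0.4, -0.3]
opening: 0.25
grip_force: 30.0
```

{"name": "move_arm", "arguments": {
  "commands": [
    [[0,0,-0.1],[0,0,0],0],
    [[0,0,0],[0,0,0],0]
  ]
}}

```text
t: 9.05
eef_pos: [502.2, 183.0, 111.9]
tcp_rot: [3.141, 0.0, 1.9]
ft_force: [0.5, 0.6, -0.2]
opening: 0.246
grip_force: 30.0
```

{"name": "move_arm", "arguments": {
  "commands": [
    [[0,0,-0.05],[0,0,0],0],
    [[0,0,0],[0,0,0],0]
  ]
}}

```text
t: 9.25
eef_pos: [502.2, 183.0, 111.9]
tcp_rot: [3.141, 0.0, 1.9]
ft_force: [-1.2, 0.0, 5.4]
opening: 0.247
grip_force: 30.0
```

Contact at the expected height (z force +5.4 N), so the flange is seated. Releasing slowly and retreating upwards.

{"name": "move_arm", "arguments": {
  "commands": [
    [[0,0,0],[0,0,0],0.5],
    [[0,0,0],[0,0,0],0.6],
    [[0,0,0],[0,0,0],0.6],
    [[0,0,0],[0,0,0],0.6],
    [[0,0,1],[0,0,0],0.6],
    [[0,0,2],[0,0,0],0.6],
    [[0,0,3],[0,0,0],0.6],
    [[0,0,4],[0,0,0],0.6],
    [[0,0,4],[0,0,0],0.6],
    [[0,0,0],[0,0,0],0.6]
  ]
}}

```text
t: 10.25
eef_pos: [503.8, 183.4, 257.0]
tcp_rot: [3.133, 0.001, 1.9]
ft_force: [0.3, -0.6, 0.9]
opening: 0.6
grip_force: 0.0
```

```bash
python3 - <<'E'
from h import *
im=read_camera("wrist");s=read_camera("side")
o=np.zeros((600,800,3),np.uint8)
o[:,:400]=cv2.resize(im[120:300,220:340],(400,600),interpolation=2);o[:,400:]=cv2.resize(s[150:330,240:360],(400,600),interpolation=2);cv2.imwrite("pics/g.png",o)
E
```

```text
(no output)
```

View pics/g.png

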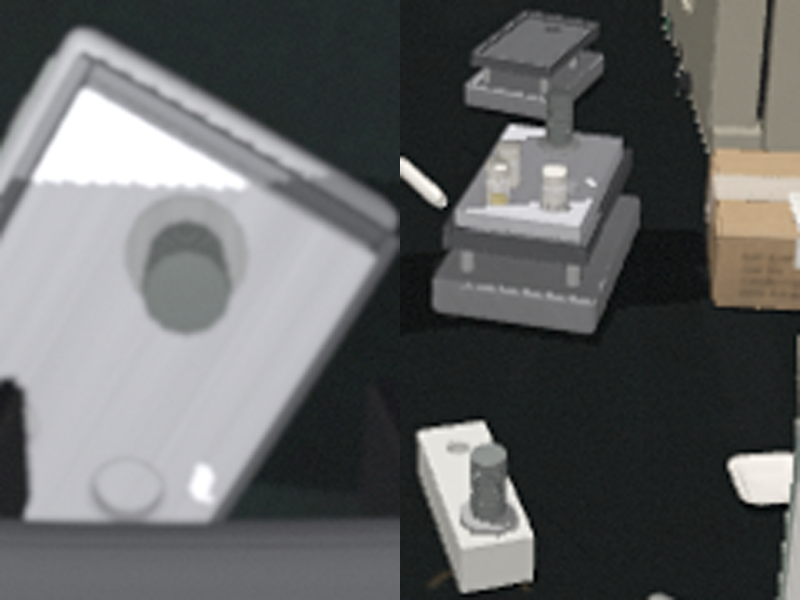

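The pin stands upright with its flange on the tray at (185,245), and the gripper is clear. The tray is lying on its platform with the vials standing, and the short pin is still in the stand at (490,490).

```bash
python3 -c "
from h import *
print(env.job_done())"
```

```text
the job is handed in; nothing more can be done
None
```

The job is handed in: the longer pin is pushed through the tray and platform holes with its flange resting on the tray and the gripper clear, and the shorter pin is still in the stand.

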